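# Level a gel casting table with a wedge

## Robot

A 6-joint arm with a two-finger parallel gripper is mounted at the origin on a cart in front of the work surface, level with it; the furniture and walls round the work are solid. World frame = base frame: x ahead of the robot, y to its left, z up, the work surface at z = 0. Lengths are in m, angles in rad, forces in N, time in s.
With the tool pointing down it reaches from about 0.35 to 0.85 m from the base axis. Payload 8.1 kg.
Tool frame: the origin (TCP) lies at the very end of the fingers, on their centre line; the grasp point (between the pads) lies 19 mm behind it; z points along the fingers, y is the line along which they close (so a half turn about z gives the same grasp; the last joint's range is limited). The gripper opens to 93 mm and grips with 3 to 60 N. Pads are 15 mm wide; open, the fingers measure 128 mm over their backs; the gripper's body (75 mm by 188 mm) begins 65 mm behind the grasp point.
Start: joints at [-1.332, 0.13, 1.488, -0, 1.523, -0.085], TCP at [0.191, -0.569, 0.219] pointing down, gripper open.
Joint ranges: [-2.96, 2.96], [-0.89, 2.26], [0.02, 2.5], [-1.34, 4.48], [0, 2.73], [-2.66, 2.66]. Speed limits (rad/s): [2.39, 2.39, 2.79, 3.14, 3.14, 3.14].

## Interface

Orientations are given as a rotation vector (axis times angle).
In Python, from plant import monitor, eyes, ticket gives the robot as it stands.
- The arm moves only by the tool arm_command, never from a script. Its argument "deltas" is a list that holds one entry, the list of rows, each a list of 6 numbers: the shift along the world's x, y, z in cm, then the turn, a rotation vector about the world's x, y, z in degrees. In form: [[[tx, ty, tz, rx, ry, rz], ...]]. A call has 1 to 12 rows; each row shifts and turns the commanded pose from where the row before left it; what a row does not reach is not made up. A row lasts 1/12 s, in which the tool goes at most 41.7 mm and 7.16 degrees, less where a joint would pass 70% of its speed; a pose out of reach is approached as far as the arm can. A call is refused whole if a number of a shift passes 4.17 or a number of a turn 7.16, either way. A call with a gripper value outside its range is refused whole. "gripper" is the opening, from -1 (shut) to 1 (fully open), set as the call begins (left out, the last holds). The fingers move at their own pace and stop on an object; "squeeze" is the grip in N (left out, the last holds). Time passes only in rows, so rows that do not move let the fingers close. It gives the time, the measured TCP pose, the force, the opening and the grip force at its end, in the units of the state.
- monitor.read_state(): the state, without advancing time (a new reading comes with each control period).
- eyes.read_camera(name): name is "scene" or "top" or "wrist"; returns the picture (400x640x3 uint8, blue, green, red); there is no depth.
- eyes.camera_model(name): a dict with "fx", "fy", "cx", "cy" (pixels), "rvec" (rotation vector, rad) and "tvec" (3), from world to camera coordinates, as OpenCV has them. Camera axes: x right, y down, z forward; pixel columns grow to the right and rows downward; lengths in m; the calibration is good to about 2 mm. A picture is of the moment at which its call begins: read the wrist's pose just before it. camera_model takes no time and is no camera call; for the wrist camera it gives the pose at the moment of the call.
- ticket.close_job(): hands the job in; it is judged then, once.
The state is a dict: "t": time; "q": joint angles; "dq": joint speeds; "joint_torque": joint torques, N m; "tool_pos": TCP position; "orientation": TCP orientation; "force": force on the tool from outside, world axes, zero at the start; "wrist_torque": the same for the moment, N m; "opening": finger opening in m; "gripper_force": force on a finger pad.
Only numpy, scipy, OpenCV 4.12 (cv2) and the standard library are available. Lean on these libraries where they do the work, as an engineer would, in place of code of your own. Each camera call takes 0.05 s, during which the arm holds its last target. There are 200 camera calls.

## Task

The plate of the small casting table on the bench droops at its front edge. Pick up the loose grey wedge and push it, thin end first and square, under the middle of the front edge until the plate is level against its two stops and the wedge sits snugly tight, without forcing it. Then let go and leave it there; do not press on the plate with the hand, and leave the flask, timer and bottle where they are.

Things in the scene. Friction and masses are not known exactly. Their poses are not given: they have to be found in the camera images.
- table: The casting table's stand, fixed: two aluminium side rails 160 mm long in x, 14 wide, centred at y = -85 and +85, tops at z = 34, and a rear cross bar. Open in front (-x) between the rails: the wedge slides in on the bench itself (z = 0). Two fingers at the rails' front reach over the plate's corners: the level stops (top z = 60). Origin on the bench under its middle; x from front to rear.
- plate (a joint): Tilt of the white plate (150 x 152 x 8 mm, 0.35 to 0.7 kg) about its rear hinge, an axis along y at x = +70, z = 43 mm of the table. 0 is level, on the firm stops; negative is front low; it rests at -0.062 and falls back unless held. Lifting it at the front takes 2 to 5 N until it meets the stops; then the force rises steeply.
- front_edge (a point): Middle of the plate's front edge, at half its thickness, 150 mm in front of the hinge: 43 mm above the bench when level, about 34 mm when drooping.
- under_bar (a point): Point on the bench below the bar (table x = -72, y = 0 mm). The bar, round steel, 10 mm diameter, 70 mm long along y, hangs under the plate's front edge on two screws; the wedge lifts the plate by it. The screws' setting is not measured and differs each time by 4 mm: the bar's underside is 16.5 to 20.5 mm up when level, 7.5 to 12 drooping, so how far the wedge goes in must be felt.
- wedge: Loose grey plastic wedge, 80 g, 111 long (x), 28 wide (y). Origin at the middle of its flat underside, x points to the thin end. Sloped part 85 mm long, 4 mm high at the tip (x = +55.5) rising evenly to 25 mm at x = -29.5; behind it a gripping block 26 long x 28 wide x 32 mm high (x = -55.5 to -29.5).
- wedge_tip (a point): Middle of the thin end, on the underside. Sole and slope are slippery (friction 0.2 to 0.3): once the plate is on its stops the horizontal push is about 0.7 to 0.9 of the wedge's lift on the bar, and rises by 2 to 5 N per mm. Snug is a lift of 9 to 30 N: push with about 14 to 18 N, slowly, then stop. It holds itself when let go; the lift falls by some 15 %.
- wedge_grip (a point): Middle of the gripping block, 22 mm above the underside (wedge x = -42.5 mm); grasp from above, fingers closing across the 28 mm width; 25 N grip is enough. A hand that presses the wedge down on the bench while pushing adds drag, which feels like tightness but is none: keep the vertical force near zero.
- flask: Conical glass flask, 65 diameter x 105 mm, bystander; origin under its centre.
- timer: Flat bench timer with three buttons, 58 x 64 x 16 mm, bystander; origin under its centre.
- bottle: Glass screw-cap reagent bottle, 56 diameter x 109 mm, bystander; origin under its centre.
Mind the look-alikes: they are no part of the job. What is shaped like the wedge but orange is not meant.

How it is judged:
By the outcome, as a careful person would: the job done as asked, in the order asked, and still so for the second after the job is handed in, with the robot touching nothing.
It also fails if it takes over 67 s, if anything falls off the work surface, if the arm or the gripper's body presses on something with over 40 N, if the wrist force passes 120 N, or if a joint passes its speed limit or range.

## Working session

There is one attempt and no reset: what is moved stays moved. The work goes in short steps, Python scripts to look and compute and a tool call to move; the robot and the scene stay as the last step left them, time stands still between calls to the robot, and variables do not carry over. Pictures are saved under pics/ and viewed, at most 11 in all, crops included, and the job is handed in when it is done.

Besides the shell and the picture viewer there is one more tool, called after "Emit:" as name(argument=value, ...), one argument or row to a line, values as JSON. arm_command: Moves the arm, as the interface text tells. Its arguments: {"type":"object","properties":{"deltas":{"type":"array"},"gripper":{"type":"number"},"squeeze":{"type":"number"}},"required":["deltas"]}

```bash
mkdir -p pics; cat > h.py <<'E'
import cv2,numpy as np
from plant import monitor,eyes,ticket
def P(m):
    R=cv2.Rodrigues(np.array(m["rvec"],float))[0];K=np.array([[m["fx"],0,m["cx"]],[0,m["fy"],m["cy"]],[0,0,1]]);return K,R,np.array(m["tvec"],float).reshape(3)
def ray(m,uv):
    K,R,t=P(m);d=R.T@np.linalg.inv(K)@np.array([uv[0],uv[1],1.]);return -R.T@t,d
def onz(m,uv,z):
    o,d=ray(m,uv);return o+d*(z-o[2])/d[2]
def tri(obs):
    A=np.zeros((3,3));b=np.zeros(3)
    for m,uv in obs:
        o,d=ray(m,uv);d=d/np.linalg.norm(d);M=np.eye(3)-np.outer(d,d);A+=M;b+=M@o
    return np.linalg.solve(A,b)
def proj(m,p):
    K,R,t=P(m);c=K@(R@np.array(p,float)+t);return c[:2]/c[2]
E
python3 - <<'E'
from h import *
s=monitor.read_state();print({k:np.round(v,3) for k,v in s.items()})
for n in("scene","top"):
    cv2.imwrite(f"pics/{n}0.png",eyes.read_camera(n));m=eyes.camera_model(n);print(n,m)
E
```

```text
{'t': np.float64(0.0), 'q': array([-1.332,  0.131,  1.489, -0.   ,  1.523, -0.085]), 'dq': array([-0.   , -0.   ,  0.   ,  0.001, -0.001,  0.   ]), 'joint_torque': array([-0.0000e+00, -5.5985e+01, -4.9176e+01,  7.7000e-02,  3.5000e-02,
       -0.0000e+00]), 'tool_pos': array([ 0.191, -0.568,  0.218]), 'orientation': array([-3.099, -0.506,  0.   ]), 'force': array([-0.846, -0.467, -0.137]), 'wrist_torque': array([-0.   , -0.025, -0.004]), 'gripper_force': np.float64(0.0), 'opening': np.float64(0.093)}
scene {'fx': 466.1777737789918, 'fy': 466.1777737789918, 'cx': 326.6704776744598, 'cy': 201.97048869275818, 'rvec': array([ 2.28020142, -0.64871908,  0.2437787 ]), 'tvec': array([-0.61590227,  0.14952038,  1.54751736])}
top {'fx': 503.78514725496785, 'fy': 503.78514725496785, 'cx': 315.8600853964658, 'cy': 191.3086207278756, 'rvec': array([ 2.06691448, -2.16550045,  0.22776444]), 'tvec': array([-0.15872257,  0.62752097,  1.67135574])}
```

View pics/scene0.png

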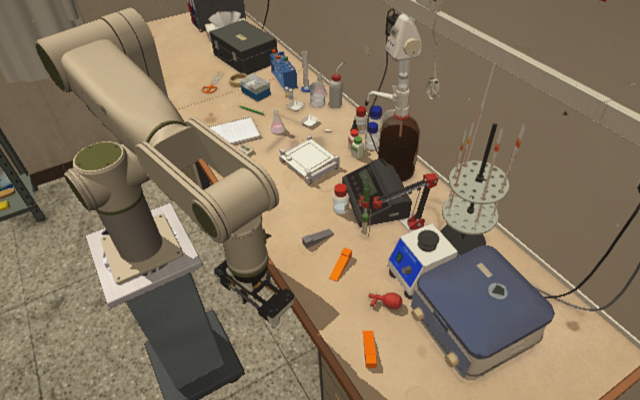

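View pics/top0.png

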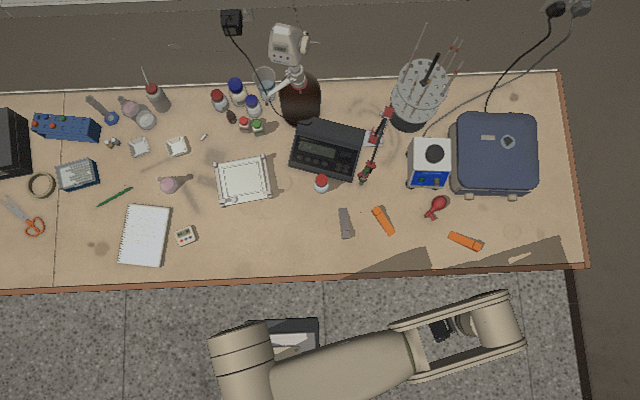

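The grey wedge is at top (346,223) / scene (318,239). The orange look-alikes are at top (384,221) and (464,240). Only the grey one fits the description. The table is at top (243,181) and scene (309,161). I'll enlarge to confirm.

```bash
python3 - <<'E'
from h import *
a=cv2.imread("pics/top0.png")[140:250,200:400];b=cv2.imread("pics/scene0.png")[125:275,260:410]
cv2.imwrite("pics/c1.png",cv2.resize(a,None,fx=4,fy=4,interpolation=cv2.INTER_CUBIC))
cv2.imwrite("pics/c2.png",cv2.resize(b,None,fx=4,fy=4,interpolation=cv2.INTER_CUBIC))
t=eyes.camera_model("top")
for uv in[(341,210),(347,238),(215,163),(268,157),(219,205),(271,199)]:print(uv,onz(t,uv,.03).round(3))
E
```

```text
(341, 210) [ 0.556 -0.273  0.03 ]
(347, 238) [ 0.457 -0.288  0.03 ]
(215, 163) [0.746 0.165 0.03 ]
(268, 157) [ 0.76  -0.024  0.03 ]
(219, 205) [0.594 0.152 0.03 ]
(271, 199) [ 0.607 -0.03   0.03 ]
```

View pics/c1.png

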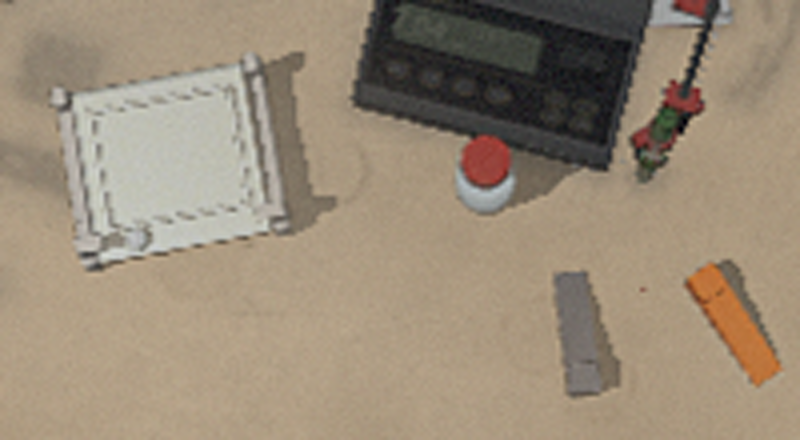

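View pics/c2.png

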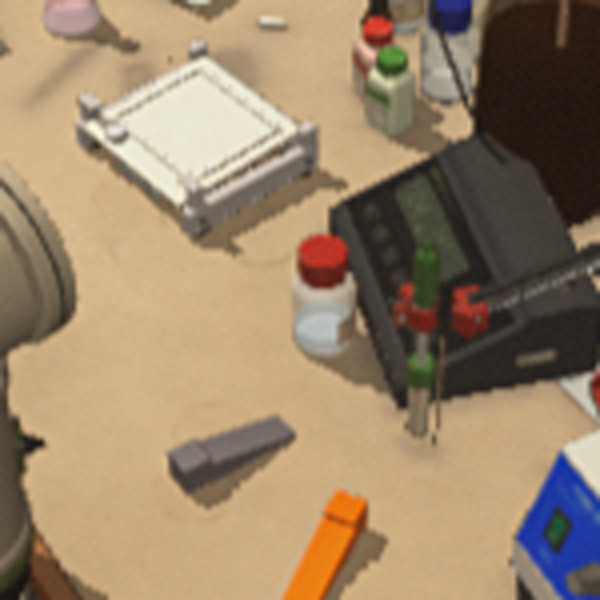

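The crop confirms it: the grey wedge has its block towards the robot and its tip away. The table's open front faces the robot. Next I'll move over the wedge for wrist views.

Emit:
arm_command(
  deltas=[
    [[2.2, 2.3, 0.2, 0, 0, -0.9], [2.2, 2.3, 0.2, 0, 0, -0.9], [2.2, 2.3, 0.2, 0, 0, -0.9], [2.2, 2.3, 0.2, 0, 0, -0.9], [2.2, 2.3, 0.2, 0, 0, -0.9], [2.2, 2.3, 0.2, 0, 0, -0.9], [2.2, 2.3, 0.2, 0, 0, -0.9], [2.2, 2.3, 0.2, 0, 0, -0.9], [2.2, 2.3, 0.2, 0, 0, -0.9], [2.2, 2.3, 0.2, 0, 0, -0.9], [2.2, 2.3, 0.2, 0, 0, -0.9], [2.2, 2.3, 0.2, 0, 0, -0.9]],
  ],
)

```text
t: 1.1
tool_pos: [0.4556, -0.2913, 0.2423]
orientation: [-3.134, -0.211, 0.001]
force: [-0.2, -1.3, 0.5]
opening: 0.0932
gripper_force: 0.0
```

```bash
python3 - <<'E'
from h import *
import pickle
s=monitor.read_state();m=eyes.camera_model("wrist");im=eyes.read_camera("wrist");cv2.imwrite("pics/w1.png",im);pickle.dump(m,open("w1.pkl","wb"))
print(s["tool_pos"],s["orientation"],s["t"]);K,R,t=P(m);print(-R.T@t,R[2],m["fx"])
a=im.copy();cv2.imwrite("pics/w1v.png",a)
E
```

```text
[ 0.45559743 -0.29132666  0.24234051] [-3.13407218e+00 -2.11051505e-01  8.02775869e-04] 1.1
[ 0.53132639 -0.28201272  0.40792199] [-0.27125594 -0.03638042 -0.96181946] 326.8311746691932
```

View pics/w1v.png

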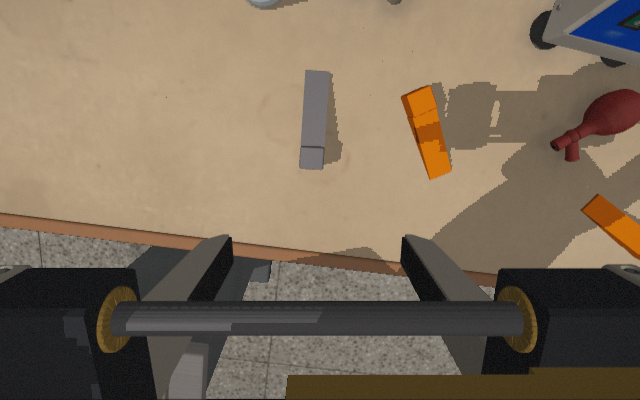

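Emit:
arm_command(
  deltas=[
    [[1.3, 2.4, 0.1, 0, 0, 0], [1.3, 2.4, 0.1, 0, 0, 0], [1.3, 2.4, 0.1, 0, 0, 0], [1.3, 2.4, 0.1, 0, 0, 0], [1.3, 2.4, 0.1, 0, 0, 0], [1.3, 2.4, 0.1, 0, 0, 0], [1.3, 2.4, 0.1, 0, 0, 0], [1.3, 2.4, 0.1, 0, 0, 0], [0, 0, 0, 0, 0, 0], [0, 0, 0, 0, 0, 0]],
  ],
)

```text
t: 1.98
tool_pos: [0.559, -0.0998, 0.2501]
orientation: [-3.134, -0.216, 0.001]
force: [-0.2, -0.7, 0.4]
opening: 0.0927
gripper_force: 0.0
```

```bash
cat > fit.py <<'E'
from h import *
from scipy.optimize import minimize
V=np.array([[x,y,z] for y in(-.014,.014) for x,z in((.0555,0),(.0555,.004),(-.0295,.025),(-.0295,.032),(-.0555,.032),(-.0555,0))])
def mask(im,seed):
    a=im.astype(int);h=cv2.cvtColor(im,cv2.COLOR_BGR2HSV)
    m=((h[...,1]<45)&(h[...,2]>70)&(h[...,2]<190)).astype(np.uint8)
    n,l,st,c=cv2.connectedComponentsWithStats(m,connectivity=4)
    d=[np.hypot(*(c[i]-seed)) if 300<st[i,4]<9000 else 1e9 for i in range(n)];i=int(np.argmin(d));print(st[i],c[i])
    return (l==i).astype(np.uint8)
def sil(m,p):
    c,s=np.cos(p[2]),np.sin(p[2]);W=V@np.array([[c,s,0],[-s,c,0],[0,0,1]])+[p[0],p[1],p[3]]
    q=np.array([proj(m,w) for w in W]);h=cv2.convexHull((q*64).astype(np.float32)).round().astype(np.int32)
    o=np.zeros((1600,2560),np.uint8);cv2.fillConvexPoly(o,h,255,shift=4);return cv2.resize(o,(640,400),interpolation=cv2.INTER_AREA)/255.
def fit(obs,p0):
    f=lambda p:sum(np.abs(sil(m,p)-k).sum()/k.sum() for m,k in obs)
    r=minimize(f,p0,method="Nelder-Mead",options=dict(initial_simplex=np.array(p0)+np.vstack([np.zeros(4),np.diag([.008,.008,.08,.008])]),xatol=1e-4,fatol=1e-4));return r.x,r.fun
E
python3 - <<'E'
from fit import *
import pickle
m1=pickle.load(open("w1.pkl","rb"));i1=cv2.imread("pics/w1.png")
m2=eyes.camera_model("wrist");i2=eyes.read_camera("wrist");cv2.imwrite("pics/w2.png",i2);pickle.dump(m2,open("w2.pkl","wb"))
s=monitor.read_state();print(s["tool_pos"])
s2=proj(m2,onz(m1,(314,120),.015));print(s2)
k1=mask(i1,(314,120));k2=mask(i2,s2)
print(fit([(m1,k1),(m2,k2)],[.51,-.28,.13,0]));print(fit([(m1,k1)],[.51,-.28,.13,0]))
E
```

```text
[ 0.55863851 -0.10073232  0.25008684]
[449.54608724 221.40217672]
[ 299   70   30  100 2339] [313.81787088 119.12569474]
[ 438  177   27   70 1488] [450.65994624 211.07862903]
(array([ 0.51573738, -0.28153426,  0.06078371, -0.00347435]), np.float64(0.6987765559776802))
(array([ 0.51543209, -0.28139264,  0.06707217, -0.00575128]), np.float64(0.03747202172874279))
```

View pics/w2.png

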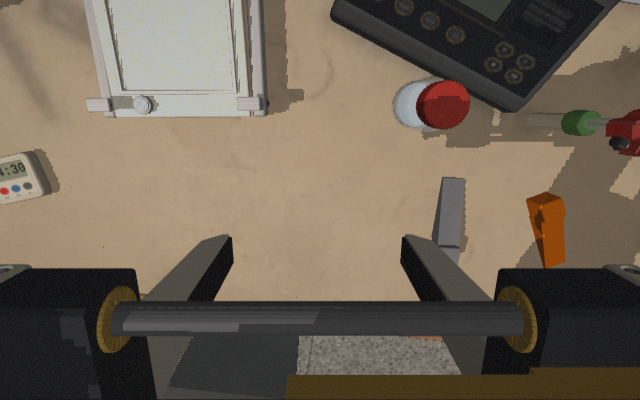

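Emit:
arm_command(
  deltas=[
    [[0.5, 1.8, 0, 0, 0, 0], [0.5, 1.8, 0, 0, 0, 0], [0.5, 1.8, 0, 0, 0, 0], [0.5, 1.8, 0, 0, 0, 0], [0.5, 1.8, 0, 0, 0, 0], [0.5, 1.8, 0, 0, 0, 0], [0.5, 1.8, 0, 0, 0, 0], [0.5, 1.8, 0, 0, 0, 0], [0, 0, 0, 0, 0, 0], [0, 0, 0, 0, 0, 0]],
  ],
)

```text
t: 2.87
tool_pos: [0.5987, 0.0424, 0.2503]
orientation: [3.134, 0.213, -0.001]
force: [0.1, -0.5, -0.5]
opening: 0.0931
gripper_force: 0.0
```

```bash
python3 - <<'E'
from fit import *
import fit as F
import pickle
m1=pickle.load(open("w1.pkl","rb"));i1=cv2.imread("pics/w1.png");m2=pickle.load(open("w2.pkl","rb"));i2=cv2.imread("pics/w2.png")
m3=eyes.camera_model("wrist");i3=eyes.read_camera("wrist");cv2.imwrite("pics/w3.png",i3);pickle.dump(m3,open("w3.pkl","wb"))
k1=mask(i1,(314,120));k2=mask(i2,(450,211))
R=238
f=lambda p:np.abs(sil(m1,p)-k1).sum()/k1.sum()+np.abs(sil(m2,p)-k2)[:R].sum()/k2[:R].sum()
p0=[.515,-.281,.067,0]
r=minimize(f,p0,method="Nelder-Mead",options=dict(initial_simplex=np.array(p0)+np.vstack([np.zeros(4),np.diag([.008,.008,.08,.008])]),xatol=1e-4,fatol=1e-4));print(r.x,r.fun)
a=cv2.resize(i2[60:130,70:290],None,fx=3.6,fy=3.6,interpolation=cv2.INTER_CUBIC)
for uv in[(88,100),(264,97)]:print(proj(m3,onz(m2,uv,.05)))
b=cv2.resize(i3[70:150,160:380],None,fx=3.6,fy=3.6,interpolation=cv2.INTER_CUBIC)
cv2.imwrite("pics/c3.png",np.vstack([a,b]))
E
```

```text
[ 299   70   30  100 2339] [313.81787088 119.12569474]
[ 438  177   27   70 1488] [450.65994624 211.07862903]
[ 0.51529693 -0.28132281  0.06304251 -0.00135357] 0.2865181537974027
[218.88177397 155.04288386]
[387.30832396 151.87931989]
```

View pics/w3.png

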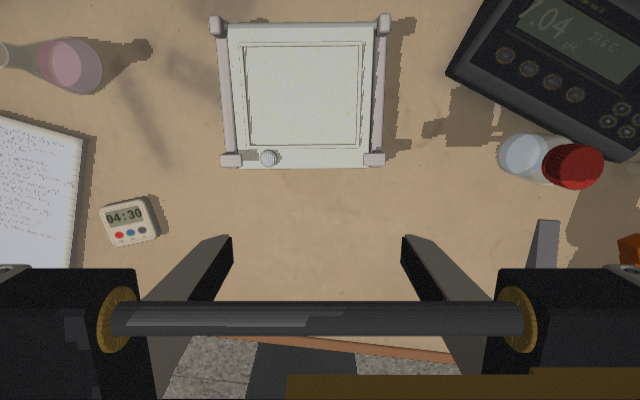

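```bash
python3 - <<'E'
import cv2
i=cv2.imread("pics/w3.png")[5:180,200:400]
cv2.imwrite("pics/c4.png",cv2.resize(i,None,fx=3.4,fy=3.4,interpolation=cv2.INTER_CUBIC))
E
```

```text
(no output)
```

View pics/c4.png

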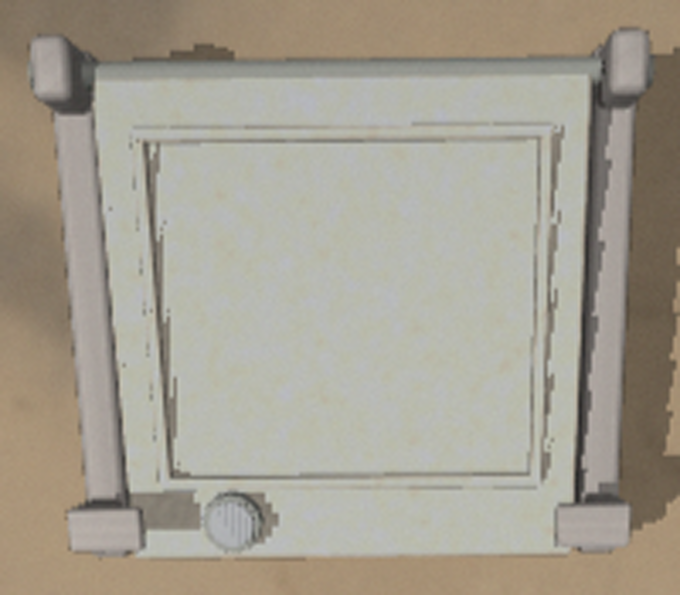

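```bash
python3 - <<'E'
from h import *
import pickle
m3=pickle.load(open("w3.pkl","rb"));m2=pickle.load(open("w2.pkl","rb"))
c=lambda u,v:(u/3.4+200-.35,v/3.4+5-.35)
def show(n,L,R,z):
    a=onz(m3,c(*L),z);b=onz(m3,c(*R),z);d=a-b
    print(n,"mid",((a+b)/2).round(4),"w",np.linalg.norm(d).round(4),"yaw",np.degrees(np.arctan2(-d[0],d[1])).round(2))
show("stop rear",(69,509),(630,505),.06)
show("stop front",(69,545),(630,543),.06)
show("plate front",(136,555),(573,551),.036)
show("plate mid",(115,310),(585,310),.043)
show("post",(50,68),(629,58),.06)
show("groove f",(165,484),(542,481),.041)
show("groove r",(135,133),(555,130),.047)
show("rail outer lowfront",(70,545),(630,543),.045)
print(tri([(m2,(88,98)),(m3,c(69,509))]),tri([(m2,(262,96)),(m3,c(630,505))]))
s=monitor.read_state();print(s["force"])
E
```

```text
stop rear mid [0.623  0.0602 0.06  ] w 0.1797 yaw 8.11
stop front mid [0.6112 0.0587 0.06  ] w 0.1813 yaw 7.91
plate front mid [0.604  0.0571 0.036 ] w 0.1511 yaw 8.23
plate mid mid [0.6832 0.0681 0.043 ] w 0.1504 yaw 7.71
post mid [0.7498 0.0788 0.06  ] w 0.1672 yaw 8.61
groove f mid [0.6286 0.0603 0.041 ] w 0.1264 yaw 8.16
groove r mid [0.7342 0.0758 0.047 ] w 0.1276 yaw 8.09
rail outer lowfront mid [0.6085 0.0588 0.045 ] w 0.1886 yaw 7.91
[0.60954746 0.15080504 0.05339892] [ 0.6359483  -0.03101878  0.05143593]
[0.23750309 0.06308177 1.117598  ]
```

Table yaw ≈ 8.15°, with the point under the bar at about (0.612, 0.058). The wedge is at (0.515, -0.281), yaw 3.6°. I'll go for the grasp.

Emit:
arm_command(
  deltas=[
    [[-1.05, -2.72, -0.6, 0, 0, -0.35], [-1.05, -2.72, -0.6, 0, 0, -0.35], [-1.05, -2.72, -0.6, 0, 0, -0.35], [-1.05, -2.72, -0.6, 0, 0, -0.35], [-1.05, -2.72, -0.6, 0, 0, -0.35], [-1.05, -2.72, -0.6, 0, 0, -0.35], [-1.05, -2.72, -0.6, 0, 0, -0.35], [-1.05, -2.72, -0.6, 0, 0, -0.35], [-1.05, -2.72, -0.6, 0, 0, -0.35], [-1.05, -2.72, -0.6, 0, 0, -0.35], [-1.05, -2.72, -0.6, 0, 0, -0.35], [-1.05, -2.72, -0.6, 0, 0, -0.35]],
  ],
  gripper=0.3,
)

```text
t: 3.92
tool_pos: [0.471, -0.2859, 0.1785]
orientation: [3.14, 0.094, -0.0]
force: [0.5, -0.6, -0.1]
opening: 0.0603
gripper_force: 0.0
```

Emit:
arm_command(
  deltas=[
    [[0, 0, -1.5, 0, 0, 0], [0, 0, -1.5, 0, 0, 0], [0, 0, -1.5, 0, 0, 0], [0, 0, -1.5, 0, 0, 0], [0, 0, -1.5, 0, 0, 0], [0, 0, -1.5, 0, 0, 0], [0, 0, -1.5, 0, 0, 0], [0, 0, -1.5, 0, 0, 0], [0, 0, 0, 0, 0, 0], [0, 0, 0, 0, 0, 0]],
  ],
)

```text
t: 4.75
tool_pos: [0.4713, -0.2837, 0.058]
orientation: [-3.139, -0.095, 0.003]
force: [0.1, -0.4, 0.2]
opening: 0.0604
gripper_force: 0.0
```

Emit:
arm_command(
  deltas=[
    [[0.1, 0, -1.0, 0, 0, 0], [0, 0, -1.0, 0, 0, 0], [0, 0, -1.0, 0, 0, 0], [0, 0, -1.0, 0, 0, 0], [0, 0, -0.7, 0, 0, 0], [0, 0, -0.5, 0, 0, 0], [0, 0, 0, 0, 0, 0], [0, 0, 0, 0, 0, 0]],
  ],
)

```text
t: 5.42
tool_pos: [0.4737, -0.283, 0.0062]
orientation: [-3.14, -0.098, 0.001]
force: [-0.2, -0.8, 0.8]
opening: 0.0606
gripper_force: 0.0
```

Emit:
arm_command(
  deltas=[
    [[0, 0, 0, 0, 0, 0], [0, 0, 0, 0, 0, 0], [0, 0, 0, 0, 0, 0], [0, 0, 0, 0, 0, 0], [0, 0, 0, 0, 0, 0], [0, 0, 0, 0, 0, 0], [0, 0, 0, 0, 0, 0], [0, 0, 0, 0, 0, 0]],
  ],
  gripper=-1,
  squeeze=25,
)

```text
t: 6.08
tool_pos: [0.4741, -0.2833, 0.0069]
orientation: [3.14, 0.097, 0.0]
force: [-0.6, -0.2, 2.2]
opening: 0.0277
gripper_force: 25.0
```

Emit:
arm_command(
  deltas=[
    [[0, 0, 1.0, 0, 0, 0], [0, 0, 1.0, 0, 0, 0], [0, 2.0, 0.5, 0, 0, 0.5], [0, 3.5, 0, 0, 0, 0.5], [0, 3.5, 0, 0, 0, 0.5], [0, 3.5, 0, 0, 0, 0.5], [0, 3.5, 0, 0, 0, 0.5], [0, 3.5, 0, 0, 0, 0.5], [0, 3.5, 0, 0, 0, 0.5], [0, 3.5, 0, 0, 0, 0.5], [0.1, 3.5, 0, 0, 0, 0.5], [0, 2.2, 0, 0, 0, 0.2]],
  ],
)

```text
t: 7.08
tool_pos: [0.4752, 0.0417, 0.033]
orientation: [-3.133, -0.228, -0.003]
force: [0.2, -0.4, -0.8]
opening: 0.0282
gripper_force: 25.0
```

Emit:
arm_command(
  deltas=[
    [[0, 0, -0.4, 0, 0, 0], [0, 0, -0.4, 0, 0, 0], [0, 0, -0.4, 0, 0, 0], [0, 0, 0, 0, 0, 0], [0, 0, 0, 0, 0, 0], [0, 0, 0, 0, 0, 0]],
  ],
)

```text
t: 7.58
tool_pos: [0.4749, 0.0378, 0.0196]
orientation: [3.134, 0.224, -0.0]
force: [-0.4, 0.1, -0.3]
opening: 0.0279
gripper_force: 25.0
```

```bash
python3 - <<'E'
from h import *
import pickle
s=monitor.read_state();print({k:np.round(s[k],4) for k in("tool_pos","orientation","force","wrist_torque")})
m=eyes.camera_model("wrist");i=eyes.read_camera("wrist");cv2.imwrite("pics/w4.png",i);pickle.dump(m,open("w4.pkl","wb"))
cv2.imwrite("pics/c5.png",cv2.resize(i[20:270,180:440],None,fx=2.4,fy=2.4,interpolation=cv2.INTER_CUBIC))
E
```

```text
{'tool_pos': array([0.4749, 0.0378, 0.0196]), 'orientation': array([ 3.1336e+00,  2.2360e-01, -4.0000e-04]), 'force': array([-0.3828,  0.1087, -0.2567]), 'wrist_torque': array([ 0.0051,  0.0336, -0.0089])}
```

View pics/c5.png

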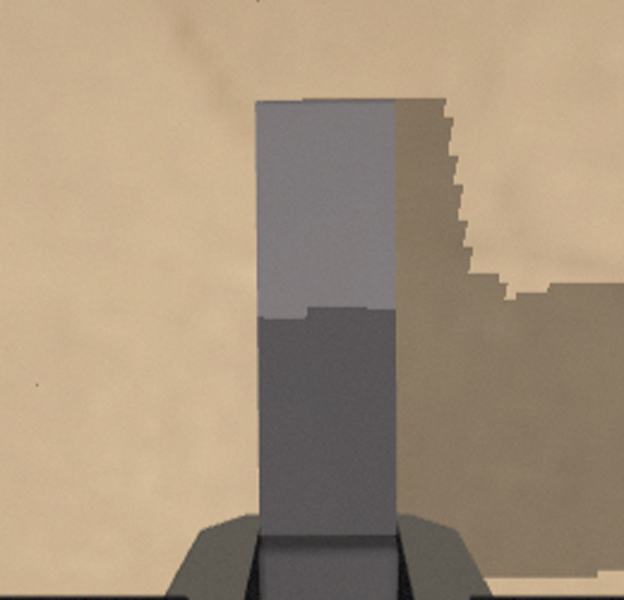

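```bash
python3 - <<'E'
from h import *
import pickle
m=pickle.load(open("w4.pkl","rb"))
c=lambda u,v:(u/2.4+180-.3,v/2.4+20-.3)
O=np.array([.6832,.0684]);y=np.radians(8.15);u=np.array([np.cos(y),np.sin(y)]);n=np.array([-u[1],u[0]])
def S(p):return ((p[:2]-O)@u).round(4),((p[:2]-O)@n).round(4)
t=[onz(m,c(*q),.0175) for q in((256.5,101),(396,99.5))];T=(t[0]+t[1])/2
k=[onz(m,c(*q),.0455) for q in((260,534),(396,534))];Kk=(k[0]+k[1])/2
print("tip",T,S(T),np.linalg.norm(t[0]-t[1]),"block",Kk,S(Kk),np.linalg.norm(k[0]-k[1]))
d=T-Kk;print("yaw",np.degrees(np.arctan2(d[1],d[0])), "edge yaw",np.degrees(np.arctan2(-(t[0]-t[1])[0],(t[0]-t[1])[1])))
print("tcp",S(monitor.read_state()["tool_pos"]))
E
```

```text
tip [0.57085796 0.05105868 0.0175    ] (np.float64(-0.1137), np.float64(-0.0012)) 0.027693761170270996 block [0.49081478 0.03931593 0.0455    ] (np.float64(-0.1946), np.float64(-0.0015)) 0.026163942546928862
yaw 8.34605291548423 edge yaw 8.680274669435027
tcp (np.float64(-0.2104), np.float64(-0.0006))
```

Emit:
arm_command(
  deltas=[
    [[-0.01, 0.1, -0.4, 0, 0, 0], [0, 0, -0.4, 0, 0, 0], [0, 0, -0.3, 0, 0, 0], [0, 0, -0.15, 0, 0, 0], [0, 0, 0, 0, 0, 0], [0, 0, 0, 0, 0, 0], [0, 0, 0, 0, 0, 0]],
  ],
)

```text
t: 8.22
tool_pos: [0.4747, 0.0398, 0.0069]
orientation: [-3.133, -0.226, 0.0]
force: [0.3, -0.9, -0.3]
opening: 0.028
gripper_force: 25.0
```

Emit:
arm_command(
  deltas=[
    [[0.495, 0.071, 0, 0, 0, 0], [0.495, 0.071, 0, 0, 0, 0], [0.495, 0.071, 0, 0, 0, 0], [0.495, 0.071, 0, 0, 0, 0], [0.495, 0.071, 0, 0, 0, 0], [0.495, 0.071, 0, 0, 0, 0], [0.495, 0.071, 0, 0, 0, 0], [0.495, 0.071, 0, 0, 0, 0], [0.495, 0.071, 0, 0, 0, 0], [0, 0, 0, 0, 0, 0], [0, 0, 0, 0, 0, 0], [0, 0, 0, 0, 0, 0]],
  ],
)

```text
t: 9.22
tool_pos: [0.5191, 0.0462, 0.007]
orientation: [-3.133, -0.226, 0.001]
force: [0.2, -0.2, -1.0]
opening: 0.0275
gripper_force: 25.0
```

Emit:
arm_command(
  deltas=[
    [[0.25, 0.036, 0, 0, 0, 0], [0.25, 0.036, 0, 0, 0, 0], [0.25, 0.036, 0, 0, 0, 0], [0.25, 0.036, 0, 0, 0, 0], [0.25, 0.036, 0, 0, 0, 0], [0.25, 0.036, 0, 0, 0, 0], [0.25, 0.036, 0, 0, 0, 0], [0.25, 0.036, 0, 0, 0, 0], [0, 0, 0, 0, 0, 0], [0, 0, 0, 0, 0, 0], [0, 0, 0, 0, 0, 0]],
  ],
)

```text
t: 10.13
tool_pos: [0.539, 0.0491, 0.0069]
orientation: [-3.133, -0.226, 0.001]
force: [-2.5, -0.1, -0.9]
opening: 0.0277
gripper_force: 25.0
```

Emit:
arm_command(
  deltas=[
    [[0.2, 0.029, 0, 0, 0, 0], [0.2, 0.029, 0, 0, 0, 0], [0.2, 0.029, 0, 0, 0, 0], [0.2, 0.029, 0, 0, 0, 0], [0.2, 0.029, 0, 0, 0, 0], [0.2, 0.029, 0, 0, 0, 0], [0, 0, 0, 0, 0, 0], [0, 0, 0, 0, 0, 0], [0, 0, 0, 0, 0, 0]],
  ],
)

```text
t: 10.88
tool_pos: [0.5512, 0.0508, 0.0069]
orientation: [-3.133, -0.226, 0.0]
force: [-1.8, 0.4, -1.5]
opening: 0.0277
gripper_force: 25.0
```

Emit:
arm_command(
  deltas=[
    [[0.2, 0.029, 0, 0, 0, 0], [0.2, 0.029, 0, 0, 0, 0], [0.2, 0.029, 0, 0, 0, 0], [0.2, 0.029, 0, 0, 0, 0], [0.2, 0.029, 0, 0, 0, 0], [0, 0, 0, 0, 0, 0], [0, 0, 0, 0, 0, 0], [0, 0, 0, 0, 0, 0]],
  ],
)

```text
t: 11.55
tool_pos: [0.5618, 0.0523, 0.0071]
orientation: [-3.133, -0.226, -0.001]
force: [0.5, 0.1, -4.1]
opening: 0.0279
gripper_force: 25.0
```

Emit:
arm_command(
  deltas=[
    [[0.1, 0.014, 0, 0, 0, 0], [0.1, 0.014, 0, 0, 0, 0], [0.1, 0.014, 0, 0, 0, 0], [0, 0, 0, 0, 0, 0], [0, 0, 0, 0, 0, 0], [0, 0, 0, 0, 0, 0]],
  ],
)

```text
t: 12.05
tool_pos: [0.5644, 0.0527, 0.0071]
orientation: [-3.133, -0.226, -0.0]
force: [-1.4, -0.1, -3.1]
opening: 0.0276
gripper_force: 25.0
```

Emit:
arm_command(
  deltas=[
    [[0.1, 0.014, 0, 0, 0, 0], [0.1, 0.014, 0, 0, 0, 0], [0, 0, 0, 0, 0, 0], [0, 0, 0, 0, 0, 0], [0, 0, 0, 0, 0, 0]],
  ],
)

```text
t: 12.47
tool_pos: [0.5655, 0.0529, 0.0069]
orientation: [3.133, 0.226, -0.003]
force: [-7.5, -1.5, -0.1]
opening: 0.0279
gripper_force: 25.0
```

Emit:
arm_command(
  deltas=[
    [[0, 0, 0, 0, 0, 0], [0, 0, 0, 0, 0, 0]],
  ],
)

```text
t: 12.63
tool_pos: [0.5654, 0.0529, 0.0069]
orientation: [3.133, 0.226, -0.003]
force: [-6.3, -1.3, 0.2]
opening: 0.0282
gripper_force: 25.0
```

Emit:
arm_command(
  deltas=[
    [[0, 0, 0, 0, 0, 0], [0, 0, 0, 0, 0, 0]],
  ],
)

```text
t: 12.8
tool_pos: [0.5654, 0.0528, 0.0069]
orientation: [3.133, 0.226, -0.003]
force: [-6.7, 0.4, -0.2]
opening: 0.0279
gripper_force: 25.0
```

Emit:
arm_command(
  deltas=[
    [[0.05, 0.007, 0, 0, 0, 0], [0, 0, 0, 0, 0, 0], [0, 0, 0, 0, 0, 0]],
  ],
)

```text
t: 13.05
tool_pos: [0.5655, 0.0529, 0.0069]
orientation: [3.133, 0.226, -0.005]
force: [-9.4, -1.3, 1.7]
opening: 0.0278
gripper_force: 25.0
```

Emit:
arm_command(
  deltas=[
    [[0, 0, 0, 0, 0, 0]],
  ],
)

```text
t: 13.13
tool_pos: [0.5656, 0.0529, 0.0069]
orientation: [3.133, 0.226, -0.004]
force: [-10.5, -1.1, 2.7]
opening: 0.0277
gripper_force: 25.0
```

Emit:
arm_command(
  deltas=[
    [[0.05, 0.007, 0.01, 0, 0, 0], [0, 0, 0, 0, 0, 0], [0, 0, 0, 0, 0, 0], [0, 0, 0, 0, 0, 0]],
  ],
)

```text
t: 13.47
tool_pos: [0.5656, 0.0529, 0.0069]
orientation: [3.133, 0.226, -0.006]
force: [-11.9, -2.0, 2.2]
opening: 0.0279
gripper_force: 25.0
```

Emit:
arm_command(
  deltas=[
    [[0, 0, 0, 0, 0, 0], [0, 0, 0, 0, 0, 0]],
  ],
)

```text
t: 13.63
tool_pos: [0.5656, 0.0529, 0.0069]
orientation: [3.133, 0.226, -0.006]
force: [-9.7, -2.4, 2.8]
opening: 0.028
gripper_force: 25.0
```

Emit:
arm_command(
  deltas=[
    [[0.08, 0.011, 0.03, 0, 0, 0], [0, 0, 0, 0, 0, 0], [0, 0, 0, 0, 0, 0], [0, 0, 0, 0, 0, 0]],
  ],
)

```text
t: 13.97
tool_pos: [0.5658, 0.053, 0.0069]
orientation: [3.133, 0.226, -0.008]
force: [-13.1, -1.3, 3.7]
opening: 0.0282
gripper_force: 25.0
```

```bash
python3 - <<'E'
from h import *
import pickle
s=monitor.read_state();print(s["force"].round(1) if hasattr(s["force"],"round") else s["force"],s["wrist_torque"],s["tool_pos"])
m=eyes.camera_model("wrist");i=eyes.read_camera("wrist");pickle.dump(m,open("w5.pkl","wb"));cv2.imwrite("pics/w5.png",i)
sc=eyes.read_camera("scene");cv2.imwrite("pics/scene5.png",sc)
a=cv2.resize(i[0:270,160:440],None,fx=2.,fy=2.,interpolation=cv2.INTER_CUBIC)
b=cv2.resize(sc[130:190,275:345],None,fx=3.3,fy=3.3,interpolation=cv2.INTER_CUBIC)
b0=cv2.resize(cv2.imread("pics/scene0.png")[130:190,275:345],None,fx=3.3,fy=3.3,interpolation=cv2.INTER_CUBIC)
r=np.zeros((540,231,3),np.uint8);r[:198]=b0;r[210:408]=b
cv2.imwrite("pics/c6.png",np.hstack([a,r]))
E
```

```text
[-13.1  -1.3   3.7] [-0.25774195  1.97599827  0.03873627] [0.56579305 0.05300054 0.00686903]
```

View pics/c6.png

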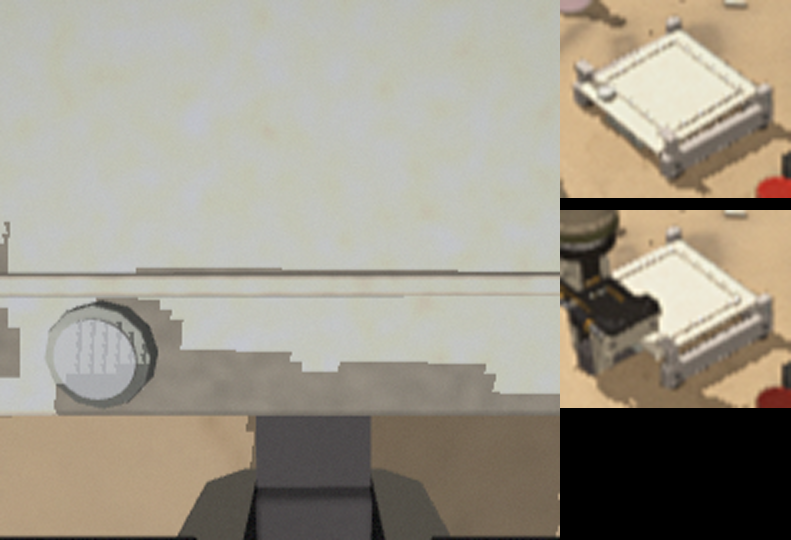

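```bash
python3 - <<'E'
from h import *
import pickle
m=pickle.load(open("w5.pkl","rb"));O=np.array([.6832,.0684]);y=np.radians(8.15);u=np.array([np.cos(y),np.sin(y)])
def zat(m,uv,s):
    o,d=ray(m,uv);k=(s-(o[:2]-O)@u)/(d[:2]@u);return o+k*d
i=cv2.imread("pics/w5.png");g=i[:,300:340].mean((1,2));print("rows",[(r,int(g[r]))for r in range(200,214)])
print("front lip top",zat(m,(310,207),-.0800),zat(m,(310,208),-.0800))
# groove distances in w3 taken as reference: groove_f s
m3=pickle.load(open("w3.pkl","rb"));G=onz(m3,(304,148),.041);print("w3 groove s",(G[:2]-O)@u)
# expected rows
for d in(0,-.062):
    for nm,l,h in(("edge top",.150,.004),("edge bot",.150,-.004)):
        X=.07-l*np.cos(d)+h*np.sin(d)*0; z=.043+l*np.sin(d)+h
        p=np.r_[O+X*u,z];print(d,nm,proj(m,p),proj(m3,p))
E
```

```text
rows [(200, 131), (201, 131), (202, 131), (203, 131), (204, 130), (205, 124), (206, 116), (207, 106), (208, 75), (209, 76), (210, 76), (211, 76), (212, 75), (213, 75)]
front lip top [0.60356349 0.06016249 0.04951888] [0.60356696 0.06013824 0.0508134 ]
w3 groove s -0.05681387438891198
0 edge top [317.94593046 205.11608195] [303.56821492 169.02662016]
0 edge bot [317.86232721 199.54693411] [303.82339099 167.75850247]
-0.062 edge top [317.85113952 198.05593007] [303.85921598 167.31479732]
-0.062 edge bot [317.77749227 193.18885421] [304.10286064 166.10922423]
```

Emit:
arm_command(
  deltas=[
    [[0, 0, 0.03, 0, 0, 0], [0, 0, 0, 0, 0, 0], [0, 0, 0, 0, 0, 0]],
  ],
)

```text
t: 14.32
tool_pos: [0.5658, 0.053, 0.0069]
orientation: [3.133, 0.226, -0.008]
force: [-11.6, -2.2, 1.3]
opening: 0.0273
gripper_force: 25.0
```

The front edge shows at row 207, against an expected 205 when level and 198 when drooping. So the plate is on its stops, and I'll tighten gently.

Emit:
arm_command(
  deltas=[
    [[0.05, 0.007, 0.01, 0, 0, 0], [0.05, 0.007, 0.01, 0, 0, 0], [0, 0, 0, 0, 0, 0], [0, 0, 0, 0, 0, 0], [0, 0, 0, 0, 0, 0]],
  ],
)

```text
t: 14.73
tool_pos: [0.566, 0.0531, 0.0069]
orientation: [3.133, 0.226, -0.011]
force: [-14.6, -2.2, 2.2]
opening: 0.0281
gripper_force: 25.0
```

Emit:
arm_command(
  deltas=[
    [[0, 0, 0, 0, 0, 0], [0, 0, 0, 0, 0, 0]],
  ],
)

```text
t: 14.9
tool_pos: [0.566, 0.0531, 0.0069]
orientation: [3.133, 0.226, -0.011]
force: [-15.2, -3.0, 3.7]
opening: 0.0277
gripper_force: 25.0
```

Emit:
arm_command(
  deltas=[
    [[0, 0, 0, 0, -0.2, 0], [0, 0, 0, 0, -0.2, 0], [0, 0, 0, 0, 0, 0], [0, 0, 0, 0, 0, 0], [0, 0, 0, 0, 0, 0]],
  ],
)

```text
t: 15.32
tool_pos: [0.5661, 0.0531, 0.0069]
orientation: [3.133, 0.226, 0.001]
force: [-14.2, -2.1, 1.5]
opening: 0.028
gripper_force: 25.0
```

```bash
python3 - <<'E'
from h import *
s=monitor.read_state();print(s["force"],s["wrist_torque"],s["tool_pos"],cv2.Rodrigues(np.array(s["orientation"]))[0].round(4).tolist())
E
```

```text
[-14.15943671  -2.05648509   1.49003655] [-0.23715794  2.48565274  0.09481563] [0.56607116 0.05305956 0.00685488] [[0.9896, 0.1437, 0.0005], [0.1437, -0.9896, -0.0005], [0.0004, 0.0006, -1.0]]
```

Emit:
arm_command(
  deltas=[
    [[0.05, 0.007, 0, 0, -0.05, 0], [0.05, 0.007, 0, 0, -0.05, 0], [0, 0, 0, 0, 0, 0], [0, 0, 0, 0, 0, 0], [0, 0, 0, 0, 0, 0]],
  ],
)

```text
t: 15.73
tool_pos: [0.5661, 0.0531, 0.0069]
orientation: [3.133, 0.226, 0.0]
force: [-18.8, -2.9, 7.6]
opening: 0.0278
gripper_force: 25.0
```

Emit:
arm_command(
  deltas=[
    [[0, 0, 0, 0, 0, 0], [0, 0, 0, 0, 0, 0]],
  ],
)

```text
t: 15.9
tool_pos: [0.5661, 0.0531, 0.0069]
orientation: [3.133, 0.226, 0.0]
force: [-18.3, -3.1, 7.3]
opening: 0.0279
gripper_force: 25.0
```

Emit:
arm_command(
  deltas=[
    [[0, 0, 0, 0, 0, 0], [0, 0, 0, 0, 0, 0]],
  ],
)

```text
t: 16.07
tool_pos: [0.5661, 0.0531, 0.0068]
orientation: [3.133, 0.226, 0.0]
force: [-18.2, -2.6, 6.9]
opening: 0.0282
gripper_force: 25.0
```

Emit:
arm_command(
  deltas=[
    [[0, 0, 0.04, 0, 0, 0], [0, 0, 0.04, 0, 0, 0], [0, 0, 0, 0, 0, 0], [0, 0, 0, 0, 0, 0], [0, 0, 0, 0, 0, 0]],
  ],
)

```text
t: 16.48
tool_pos: [0.5661, 0.0531, 0.0069]
orientation: [3.133, 0.226, 0.0]
force: [-15.5, -3.0, -0.4]
opening: 0.0277
gripper_force: 25.0
```

Emit:
arm_command(
  deltas=[
    [[0, 0, 0, 0, 0, 0], [0, 0, 0, 0, 0, 0]],
  ],
)

```text
t: 16.65
tool_pos: [0.5662, 0.0531, 0.0069]
orientation: [3.133, 0.226, 0.001]
force: [-13.9, -4.0, -1.4]
opening: 0.0279
gripper_force: 25.0
```

Emit:
arm_command(
  deltas=[
    [[0.05, 0.007, 0.01, 0, 0, 0], [0, 0, 0, 0, 0, 0], [0, 0, 0, 0, 0, 0], [0, 0, 0, 0, 0, 0]],
  ],
)

```text
t: 16.98
tool_pos: [0.5663, 0.0531, 0.0069]
orientation: [3.133, 0.226, -0.001]
force: [-16.3, -2.8, 0.6]
opening: 0.0279
gripper_force: 25.0
```

Emit:
arm_command(
  deltas=[
    [[0, 0, 0, 0, 0, 0], [0, 0, 0, 0, 0, 0]],
  ],
)

```text
t: 17.15
tool_pos: [0.5663, 0.0531, 0.0069]
orientation: [3.133, 0.226, -0.001]
force: [-16.0, -3.0, 1.5]
opening: 0.0281
gripper_force: 25.0
```

Emit:
arm_command(
  deltas=[
    [[0, 0, 0, 0, 0, 0], [0, 0, 0, 0, 0, 0]],
  ],
)

```text
t: 17.32
tool_pos: [0.5662, 0.0531, 0.0069]
orientation: [3.133, 0.226, -0.001]
force: [-15.7, -3.3, 0.4]
opening: 0.0279
gripper_force: 25.0
```

Emit:
arm_command(
  deltas=[
    [[-0.05, -0.007, 0, 0, 0, 0], [-0.05, -0.007, 0, 0, 0, 0], [-0.05, -0.007, 0, 0, 0, 0], [-0.05, -0.007, 0, 0, 0, 0], [0, 0, 0, 0, 0, 0], [0, 0, 0, 0, 0, 0], [0, 0, 0, 0, 0, 0]],
  ],
)

```text
t: 17.9
tool_pos: [0.5662, 0.0532, 0.007]
orientation: [3.133, 0.226, 0.006]
force: [-6.3, -0.6, -11.7]
opening: 0.0279
gripper_force: 25.0
```

Emit:
arm_command(
  deltas=[
    [[0, 0, 0, 0, 0, 0], [0, 0, 0, 0, 0, 0], [0, 0, 0, 0, 0, 0], [0, 0, 0, 0, 0, 0], [0, 0, 0, 0, 0, 0], [0, 0, 0, 0, 0, 0]],
  ],
  gripper=0.3,
)

```text
t: 18.4
tool_pos: [0.5694, 0.0533, 0.0096]
orientation: [3.133, 0.226, 0.016]
force: [0.0, 0.1, -1.3]
opening: 0.0592
gripper_force: 0.0
```

Emit:
arm_command(
  deltas=[
    [[-0.2, 0, 0.3, 0, 0, 0], [0, 0, 0.8, 0, 0, 0], [0, 0, 1.0, 0, 0, 0], [0, 0, 1.5, 0, 0, 0], [0, 0, 1.5, 0, 0, 0], [-0.5, 0, 2, 0, 0, 0], [-1, 0, 2, 0, 0, 0], [-1, 0, 2, 0, 0, 0], [-1, 0, 2, 0, 0, 0], [-1, 0, 2, 0, 0, 0], [0, 0, 0, 0, 0, 0], [0, 0, 0, 0, 0, 0]],
  ],
)

```text
t: 19.4
tool_pos: [0.523, 0.0533, 0.1626]
orientation: [3.132, 0.226, 0.021]
force: [-0.9, -0.5, 0.4]
opening: 0.0606
gripper_force: 0.0
```

```bash
python3 - <<'E'
from h import *
import pickle
m=eyes.camera_model("wrist");i=eyes.read_camera("wrist");pickle.dump(m,open("w6.pkl","wb"));cv2.imwrite("pics/w6.png",i)
O=np.array([.6832,.0684]);y=np.radians(8.15);u=np.array([np.cos(y),np.sin(y)]);n=np.array([-u[1],u[0]])
W=lambda s,l,z:np.r_[O+s*u+l*n,z]
for nm,p in(("edge level",W(-.08,-.03,.047)),("edge droop",W(-.08,-.03,.038)),("blk front",W(-.1068,0,.032)),("blk rear",W(-.1328,0,.032))):print(nm,proj(m,p).round(1))
c=cv2.resize(i[20:270,180:440],None,fx=2.4,fy=2.4,interpolation=cv2.INTER_CUBIC);cv2.imwrite("pics/c7.png",c)
print(monitor.read_state()["force"])
E
```

```text
edge level [360.8 102.7]
edge droop [359.4 103. ]
blk front [324.  134.4]
blk rear [323.8 163.3]
[ 0.31477132  0.78154814 -0.19139163]
```

View pics/c7.png

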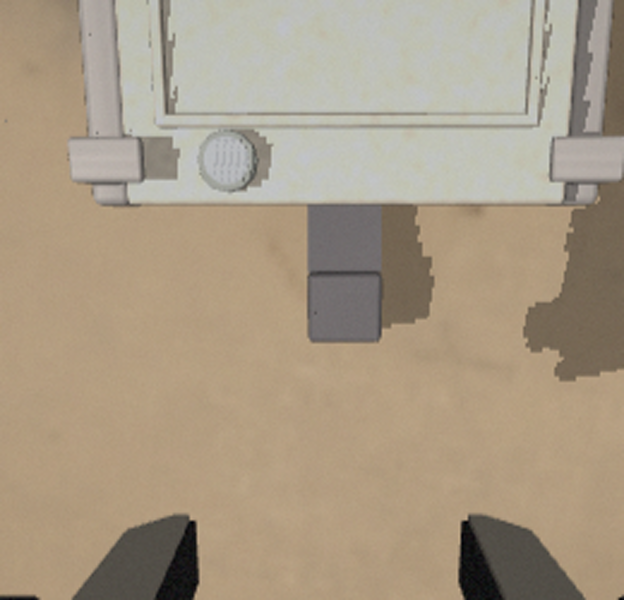

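The wedge sits square and centred, the plate is up on its stops, and the hand is clear. I'll hand it in.

```bash
python3 -c "
from h import *
print(ticket.close_job())"
```

```text
the job is handed in; nothing more can be done
None
```

The grey wedge is in, thin end first, square and centred under the front edge; the plate looks level on its stops, the last push was about 16 N, the wedge was then let go, and the job was handed in at about 19.5 s with no verdict returned.

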